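Spin, brake and lock the bench flywheel

ROBOT

A 7-joint arm with a two-finger parallel gripper is mounted at the origin on a cart in front of the work surface, level with it; the furniture and walls round the work are solid. World frame = base frame: x ahead of the robot, y to its left, z up, the work surface at z = 0. Lengths are in m, angles in rad, forces in N, time in s.
With the tool pointing down it reaches from about 0.425 to 0.825 m from the base axis. Payload 3.6 kg.
Tool frame: the origin (TCP) lies midway between the tips of the shut fingers; the grasp point (between the pads) lies hold_point_z behind it (hold_point_z is the distance from the TCP to the grasp point, in m); z points along the fingers, y is the line along which they close (so a half turn about z gives the same grasp; the last joint's range is limited). The gripper opens to 93 mm and grips with 3 to 60 N. Pads are 15 mm wide; open, the fingers measure 128 mm over their backs; the gripper's body (75 mm by 188 mm) begins 65 mm behind the grasp point.
Start: joints at [1.111, 0.615, -0.013, 1.423, 0.008, 1.103, -0.04], TCP at [0.273, -0.59, 0.219] pointing down, gripper open.
Joint ranges: [-3.12, 3.12], [-0.3, 2.06], [-1.34, 1.32], [0.26, 2.42], [-1.36, 4.5], [0.01, 1.98], [-2.84, 2.84]. Speed limits (rad/s): [2.79, 2.79, 3.14, 3.14, 3.14, 3.14, 3.14].

INTERFACE

Orientations are given as a unit quaternion [w, x, y, z].
In Python, from bench import * gives the robot as it stands.
- The arm moves only by the tool jog_arm, never from a script. Its argument "deltas" is text: rows parted by semicolons, each of 6 numbers parted by spaces: the shift along the world's x, y, z in cm, then the turn, a rotation vector about the world's x, y, z in rad. A call has exactly 5 rows; each row shifts and turns the commanded pose from where the row before left it; what a row does not reach is not made up. A row lasts 1/8 s, in which the tool goes at most 62.5 mm and 10.7 degrees, less where a joint would pass 70% of its speed; a pose out of reach is approached as far as the arm can. A call with a gripper value outside its range is refused whole. "grip" is the opening, from -1 (shut) to 1 (fully open), set as the call begins (left out, the last holds). The fingers move at their own pace and stop on an object; "squeeze" is the grip in N (left out, the last holds). Time passes only in rows, so rows that do not move let the fingers close, or fill a call up. It gives the time, the measured TCP pose, the force, the opening and the grip force at its end, in the units of the state.
- observe(): the state, without advancing time (a new reading comes with each control period).
- camera(name): name is "side" or "top"; returns the picture (480x640x3 uint8, red, green, blue); there is no depth.
- get_calibration(name): a dict with "fx", "fy", "cx", "cy" (pixels), "k1" (the pictures are not rectified: a ray, as slopes to the right and down, at radius r is drawn at 1 + k1 r^2 times it, then the intrinsics apply), "position" and "rotation" of the camera in the world. Camera axes: x right, y down, z forward; pixel columns grow to the right and rows downward; lengths in m; the calibration is good to about 2 mm. A picture is of the moment at which its call begins. get_calibration takes no time and is no camera call.
- sign_off(): hands the job in; it is judged then, once.
The state is a dict: "time_s": time; "joints": joint angles; "joint_velocities": joint speeds; "joint_torque": joint torques, N m; "tool_pos": TCP position; "ee_rot": TCP orientation; "wrist_force": force on the tool from outside, world axes, zero at the start; "ft_torque": the same for the moment, N m; "opening": opening from 0.0 (shut) to 1.0 (fully open); "finger_force": force on a finger pad.
Only numpy, scipy, OpenCV 4.12 (cv2) and the standard library are available. Lean on these libraries where they do the work, as an engineer would, in place of code of your own. Each camera call takes 0.05 s, during which the arm holds its last target. There are 200 camera calls.

TASK

Check that the bench flywheel runs freely by giving it a good spin (a turn in three seconds or faster) and letting go, then brake it by touching its rim so that it comes to rest, hands off, with its lock hole in line with the slot in the front plate. After that pull the lock pin up out of its stowage block, lay it down on the desk to change your grip, and push it level from the front through the slot and the hole until its handle is home against the plate; let go, and leave the tape, calculator and stopwatch where they are.

Things in the scene. Friction and masses are not known exactly. Their poses are not given: they have to be found in the camera images.
- stand: Flywheel stand, fixed: grey base 205x220x16 mm, two upright steel plates (36 wide, 8 thick, tops 194 mm up) with the wheel between. Origin on the desk under the wheel's middle; its level axle runs along x, 122 mm up. +x points from front to rear plate, away from the robot; z up. Front plate's front face at x=-23 mm, rear plate's rear face at +23; bearing caps stand 6 mm proud.
- flywheel (a joint): Turn of the wheel, rad, counted on over whole turns; 0 or any whole turn = lock hole at the top, in line with the slot. Grows as the rim's top moves to the stand's -y. It runs freely: left alone it slows by about 0.13 + 0.13 x speed rad/s each second (speed in rad/s); a finger pressed on the rim from above stops it almost at once and it stays as left.
- lock_hole (a point): Centre of the one through hole in the wheel's 8 mm thick web: 16 mm diameter, 56 mm from the axle; goes round with the wheel. Wheel: steel, 176 mm diameter, smooth rim 24 mm wide, 0.6 kg, inertia 0.0027 kg m2, balanced. A black witness line across the rim shows the hole's angle; dark drillings in the rim on the far side are blind.
- slot (a point): Where the lock hole's centre must stop: on the slot's centre line, at mid web, 178 mm above the desk, 17 mm behind the front plate's front face. The slot in the front plate is 14 mm wide and high; its axis is the stand's x axis; a 15 mm square hole in the rear plate continues it. Axes as the stand's.
- rim_top (a point): Highest point of the rim, mid width, 210 mm above the desk and 16 mm above the tops of the plates (15 to 23 mm in front of and behind it). Touch the rim here from above to brake it, or sweep along y to spin it. Fixed to the stand.
- stow_hole (a point): Centre of the top of the stowage block, 72 mm above the desk: upright aluminium block 30x30 mm on the front left of the base with a 12 mm hole 56 mm deep, where the lock pin stands at the start. 105 mm in front (-x) and 105 mm left (+y) of the stand's origin.
- pin: Lock pin, about 60 g: dark square handle 18x18x48 mm, steel shank 9 mm diameter, 54 mm long, tapered tip. Origin at the shoulder where shank meets handle; +z along the handle, -z along the shank; x, y square to the handle's flats. Starts upright in the stowage block, handle up, shoulder on the block. Laid down, it rests on a flat of its handle, shank level. Home: shoulder on the front plate.
- pin_tip (a point): Tip of the pin's shank, 54 mm from the shoulder.
- tape: Roll of masking tape lying flat, 85 mm diameter, 19 mm high; origin under its middle. Leave it alone. The desk between the tape, the notebook and the stand is clear.
- calculator: Black pocket calculator, 132x74x14 mm; origin under its middle. Leave it alone.
- stopwatch: Small pale bench timer, 65x65x19 mm; origin under its middle. Leave it alone.
Things that resemble listed ones, but are neither listed nor needed, are in the scene too. What is meant by the pin is not red, and is the smaller of those in its own colour.

How it is judged:
By the outcome, as a careful person would: the job done as asked, in the order asked, and still so for the second after the job is handed in, with the robot touching nothing.
It also fails if it takes over 72 s, if anything falls off the work surface, if the arm or the gripper's body presses on something with over 40 N, if the wrist force passes 120 N, or if a joint passes its speed limit or range.

## Working session

There is one attempt and no reset: what is moved stays moved. The work goes in short steps, Python scripts to look and compute and a tool call to move; the robot and the scene stay as the last step left them, time stands still between calls to the robot, and variables do not carry over. Pictures are saved under pics/ and viewed, at most 10 in all, crops included, and the job is handed in when it is done.

Besides the shell and the picture viewer there is one more tool, called after "Request:" as name(argument=value, ...), one argument or row to a line, values as JSON. jog_arm: Moves the arm, as the interface text tells. Its arguments: {"type":"object","properties":{"deltas":{"type":"string"},"grip":{"type":"number"},"squeeze":{"type":"number"}},"required":["deltas"]}

```bash
mkdir -p pics; ls; python3 - <<'E'
from bench import *
import cv2
s=observe(); print({k:s[k] for k in ("time_s","tool_pos","ee_rot","opening","wrist_force")})
for n in("side","top"):
    cv2.imwrite(f"pics/{n}0.png",cv2.cvtColor(camera(n),cv2.COLOR_RGB2BGR)); print(n,get_calibration(n))
E
```

```text
pics
{'time_s': 0.0, 'tool_pos': array([ 0.27229416, -0.58936144,  0.21748216]), 'ee_rot': array([-1.22701505e-03,  9.76671189e-01,  2.14736588e-01, -2.83124636e-04]), 'opening': 0.9987292335910326, 'wrist_force': array([ 0.4092719 ,  0.25415023, -0.45625279])}
side {'fx': 554.5532495739542, 'fy': 554.5532495739542, 'cx': 309.26522636233295, 'cy': 241.26503945469545, 'k1': 0.04292405397919069, 'position': array([0.48163944, 1.05383389, 0.60348051]), 'rotation': array([-8.04191312e-03,  5.34500859e-04,  8.24867182e-01, -5.65269117e-01])}
top {'fx': 515.9342375918648, 'fy': 515.9342375918648, 'cx': 315.20193783998957, 'cy': 237.87829267104615, 'k1': -0.021621703252133008, 'position': array([ 0.37867238, -0.12896443,  1.49265964]), 'rotation': array([-0.0288026 ,  0.71621856, -0.69659512,  0.03092928])}
```

View pics/side0.png

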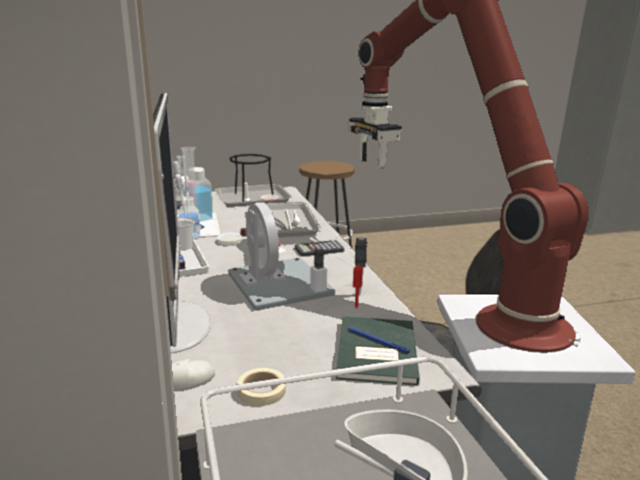

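View pics/top0.png

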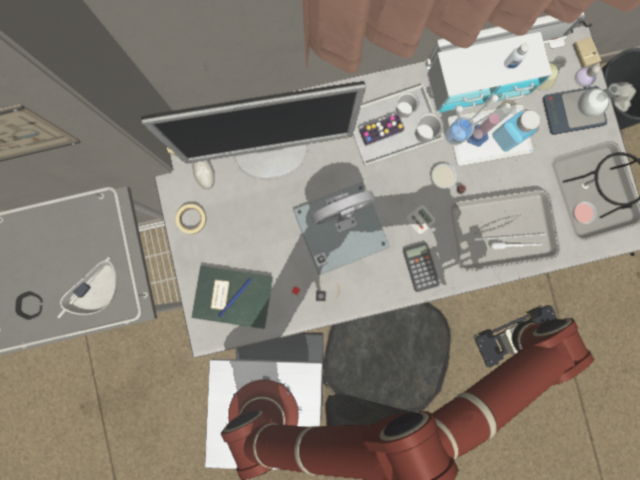

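The side view shows the stand at about (275,265) with the block and pin at about (319,265), and the decoys at about (360,250) and (357,285). In the top view the wheel is at (343,205), the pin at (320,258), and the decoys at (320,296) and (296,290). I'll enlarge both.

```bash
python3 - <<'E'
import cv2
a=cv2.imread("pics/side0.png")[190:320,210:390]; cv2.imwrite("pics/s1.png",cv2.resize(a,None,fx=4.4,fy=4.4,interpolation=2))
a=cv2.imread("pics/top0.png")[170:310,270:450]; cv2.imwrite("pics/t1.png",cv2.resize(a,None,fx=4.2,fy=4.2,interpolation=2))
E
```

```text
(no output)
```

View pics/s1.png

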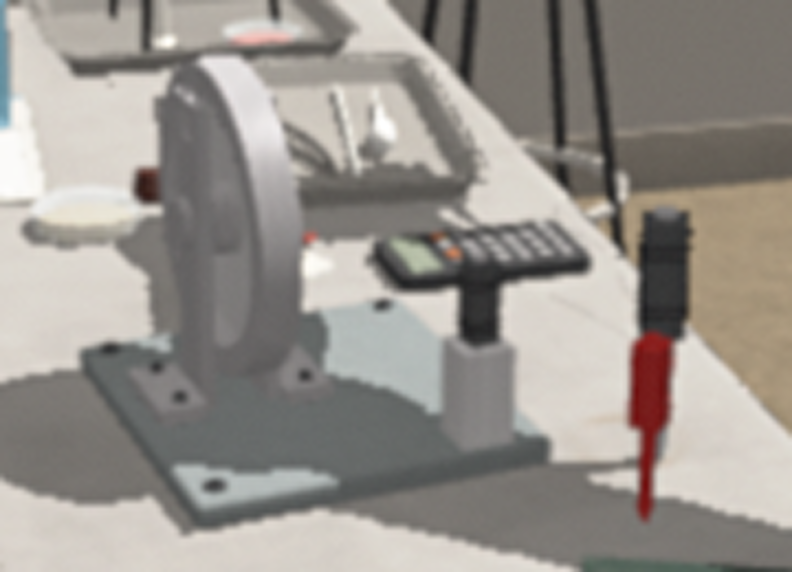

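View pics/t1.png

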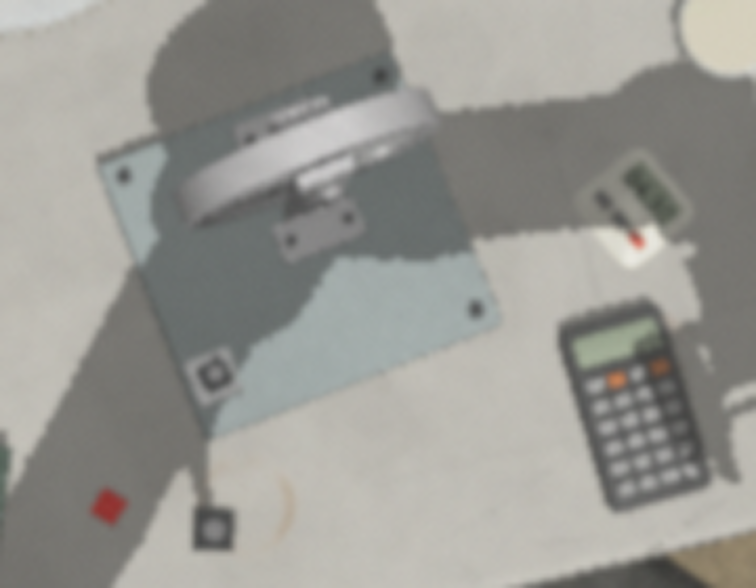

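The crops show the rim's top with no witness line, so the hole is down low. The dark pin stands in the block, at top crop (213,375) and side crop (480,300). The larger dark and red decoys stand in front of it. Next I'll measure the stand from its base and block corners.

```bash
cat > h.py <<'E'
from bench import *
import cv2, numpy as np
from scipy.spatial.transform import Rotation as R
def rot(q): return R.from_quat([q[1],q[2],q[3],q[0]]).as_matrix()
CAL={n:get_calibration(n) for n in("side","top")}
def ray(n,u,v):
    c=CAL[n]; d=np.array([(u-c["cx"])/c["fx"],(v-c["cy"])/c["fy"]]); s=d.copy()
    for _ in range(6): s=d/(1+c["k1"]*(s@s))
    return c["position"],rot(c["rotation"])@np.array([*s,1])
def onz(n,uv,z):
    p,d=ray(n,*uv); return p+d*(z-p[2])/d[2]
def tri(a,b):
    p,d=ray("side",*a); q,e=ray("top",*b)
    t=np.linalg.lstsq(np.array([d,-e]).T,q-p,rcond=None)[0]
    P,Q=p+t[0]*d,q+t[1]*e; return (P+Q)/2,np.linalg.norm(P-Q)
def proj(n,P):
    c=CAL[n]; x=rot(c["rotation"]).T@(np.array(P)-c["position"]); s=x[:2]/x[2]; s=s*(1+c["k1"]*(s@s))
    return np.array([c["fx"]*s[0]+c["cx"],c["fy"]*s[1]+c["cy"]])
def snap(n,f):
    im=camera(n); cv2.imwrite(f"pics/{f}.png",cv2.cvtColor(im,cv2.COLOR_RGB2BGR)); return im
E
python3 - <<'E'
from h import *
np.set_printoptions(precision=4,suppress=True)
for n,k,o,pts in(("top",4.2,(270,170),{"RL":(99,158),"RR":(393,54),"FR":(499,320),"FL":(208,435)}),
               ("side",4.4,(210,190),{"RL":(198,512),"RR":(84,352),"FL":(548,438)})):
    g=cv2.imread(f"pics/{n}0.png",0)
    P={}
    for m,p in pts.items():
        u=np.array([[[p[0]/k+o[0]-.5,p[1]/k+o[1]-.5]]],np.float32); r=u.copy()
        cv2.cornerSubPix(g,r,(3,3),(-1,-1),(3,30,.01))
        P[m]=onz(n,u[0,0],.016); print(n,m,u.ravel(),r.ravel(),P[m][:2],onz(n,r[0,0],.016)[:2])
    print(n,"FL-RL",np.linalg.norm(P["FL"]-P["RL"]),"RR-RL",np.linalg.norm(P["RR"]-P["RL"]),
      "yaw",np.arctan2(*(P["RL"]-P["FL"])[[1,0]]),np.arctan2(*(P["RL"]-P["RR"])[[1,0]])-np.pi/2)
# block top / pin handle top from crops
T=lambda p:(p[0]/4.2+270-.5,p[1]/4.2+170-.5); S=lambda p:(p[0]/4.4+210-.5,p[1]/4.4+190-.5)
print("block top c",onz("top",T((212,376)),.072))
print("handle top c",onz("top",T((214,374)),.12), tri(S((481,271)),T((214,374))))
print("rim top mid", [onz("top",T(p),.21) for p in((310,135),(325,150))])
print("tape",onz("top",(190,218),.019),"notebook",onz("top",(268,290),.0), "decoyblk",onz("top",T((213,528)),.1),"red",onz("top",T((109,507)),.1))
E
```

```text
top RL [293.0714 207.119 ] [291.9466 207.3424] [ 0.5911 -0.0654] [ 0.5903 -0.0621]
top RR [363.0714 182.3571] [363.0714 182.3571] [ 0.6693 -0.266 ] [ 0.6693 -0.266 ]
top FR [388.3095 245.6905] [388.3095 245.6905] [ 0.4872 -0.3422] [ 0.4872 -0.3422]
top FL [319.0238 273.0714] [319.2451 275.2262] [ 0.4033 -0.1454] [ 0.3971 -0.1462]
top FL-RL 0.2041625344373294 RR-RL 0.21537566277735967 yaw 0.4027225202283933 0.37148636735620055
side RL [254.5    305.8636] [254.5    305.8636] [ 0.5863 -0.0591] [ 0.5863 -0.0591]
side RR [228.5909 269.5   ] [227.7096 269.2281] [ 0.6693 -0.2579] [ 0.6718 -0.2596]
side FL [334.0454 289.0454] [334.5363 289.165 ] [ 0.4026 -0.1476] [ 0.4015 -0.147 ]
side FL-RL 0.20384272111700263 RR-RL 0.21539345738624122 yaw 0.44905950180937176 0.3958766081900973
block top c [ 0.441  -0.1463  0.072 ]
handle top c [ 0.4402 -0.147   0.12  ] (array([ 0.4408, -0.1471,  0.1144]), np.float64(0.0006786074241320938))
rim top mid [array([ 0.5806, -0.1994,  0.21  ]), array([ 0.5718, -0.2085,  0.21  ])]
tape [0.5508 0.2299 0.019 ] notebook [ 0.3508 -0.      0.    ] decoyblk [ 0.3426 -0.1492  0.1   ] red [ 0.3542 -0.0824  0.1   ]
```

Request:
jog_arm(
  deltas="2.5 3.5 4 0 0 -0.033; 3 4.2 2 0 0 0; 3 4.2 1 0 0 0; 3 4.2 0 0 0 0; 3 4.2 0 0 0 0",
  grip=-1,
)

```text
time_s: 0.72
tool_pos: [0.4182, -0.3854, 0.2884]
ee_rot: [-0.0, 0.98, 0.199, -0.0]
wrist_force: [1.2, -0.3, -0.4]
opening: 0.507
finger_force: 0.0
```

Request:
jog_arm(
  deltas="3 4.2 0 0 0 0; 3 4.2 0 0 0 0; 3 4.2 0 0 0 0; 3 4.2 0 0 0 0; 0 0 0 0 0 0",
)

```text
time_s: 1.35
tool_pos: [0.5402, -0.2128, 0.2879]
ee_rot: [-0.002, 0.979, 0.204, 0.001]
wrist_force: [0.7, -0.8, 0.4]
opening: 0.009
finger_force: 0.0
```

Request:
jog_arm(
  deltas="1.5 1.4 -2 0 0 0; 1.5 1.4 -3 0 0 0; 0 0 -1.6 0 0 0; 0 0 -0.4 0 0 0; 0 0 -0.3 0 0 0",
)

```text
time_s: 1.98
tool_pos: [0.5673, -0.1926, 0.216]
ee_rot: [0.001, 0.98, 0.197, 0.0]
wrist_force: [-0.3, 0.0, 0.6]
opening: 0.003
finger_force: 0.0
```

Request:
jog_arm(
  deltas="-0.2 0.9 -0.2 0 0 0; 0 0 -0.2 0 0 0; 0 0 -0.1 0 0 0; 0 0 -0.1 0 0 0; 0 0 -0.1 0 0 0",
)

```text
time_s: 2.6
tool_pos: [0.5657, -0.1822, 0.2087]
ee_rot: [0.0, 0.98, 0.198, 0.0]
wrist_force: [-0.2, -0.8, 0.7]
opening: 0.007
finger_force: 0.0
```

Request:
jog_arm(
  deltas="0 0 -0.1 0 0 0; 0 0 -0.1 0 0 0; 0 0 -0.05 0 0 0; 0 0 0 0 0 0; 0 0 0 0 0 0",
)

```text
time_s: 3.22
tool_pos: [0.5657, -0.182, 0.2077]
ee_rot: [0.0, 0.98, 0.199, 0.0]
wrist_force: [-2.3, 1.2, 7.5]
opening: 0.008
finger_force: 3.8
```

Request:
jog_arm(
  deltas="0.8 -1.8 0 0 0 0; 1.2 -2.9 0 0 0 0; 1.2 -2.9 1.5 0 0 0; 0.4 -1 3 0 0 0; 0 0 3 0 0 0",
)

```text
time_s: 3.85
tool_pos: [0.6013, -0.2697, 0.2811]
ee_rot: [0.0, 0.98, 0.197, -0.001]
wrist_force: [1.2, -0.2, 0.1]
opening: 0.004
finger_force: 0.0
```

```bash
python3 - <<'E'
from h import *
print(observe()["time_s"])
for i in range(3): snap("side",f"w{i}"); 
snap("top","wt"); print(observe()["time_s"])
T=[cv2.imread(f"pics/w{i}.png")[190:290,230:290] for i in range(3)]+[cv2.imread("pics/wt.png")[170:270,310:370]]
cv2.imwrite("pics/w.png",cv2.resize(np.hstack([t[:100,:60] for t in T]),None,fx=3.3,fy=3.3,interpolation=2))
E
```

```text
3.85
4.05
```

View pics/w.png

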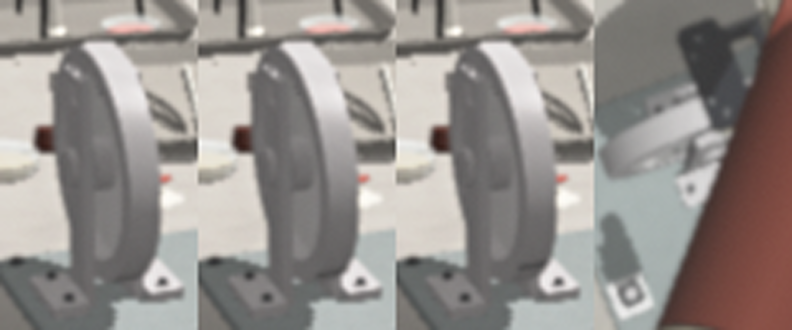

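Frame 3 shows a dark mark starting to rise at the bottom of the rim, at about (530,268) in the strip. I'll unwrap the rim into an intensity profile over angle and track it.

```bash
cat >> h.py <<'E'
O=np.array([.578,-.203,0]); YAW=.40
def S(p): c,s=np.cos(YAW),np.sin(YAW); p=np.asarray(p,float); return O+np.array([c*p[0]-s*p[1],s*p[0]+c*p[1],p[2]])
TH=np.radians(np.arange(-150,31,1.))
def prof(im,n="side"):
    g=cv2.cvtColor(im,cv2.COLOR_RGB2GRAY).astype(np.float32)
    uv=np.array([[proj(n,S([x,-.088*np.sin(t),.122+.088*np.cos(t)])) for x in(-.006,-.002,.002,.006)] for t in TH],np.float32)
    return cv2.remap(g,uv[...,0],uv[...,1],1).mean(1)
def dips(im,n="side"):
    p=prof(im,n); d=cv2.medianBlur(p.reshape(-1,1),5) if 0 else None
    b=np.array([np.median(p[max(0,i-12):i+13]) for i in range(len(p))]); q=b-p
    from scipy.signal import find_peaks
    pk,_=find_peaks(q,height=6,distance=5); return [(int(np.degrees(TH[i]).round()),int(q[i])) for i in pk]
E
python3 - <<'E'
from h import *
out=[]
for i in range(22):
    t=observe()["time_s"]; im=camera("side"); out.append((t,dips(im)))
for t,d in out: print(round(float(t),2),d)
E
```

```text
4.05 [(-110, 17)]
4.1 [(-102, 19)]
4.15 [(-94, 18)]
4.2 [(-86, 15)]
4.25 [(-78, 18)]
4.3 [(-70, 22)]
4.35 [(-62, 24)]
4.4 [(-54, 22)]
4.45 [(-47, 22)]
4.5 [(-39, 25)]
4.55 [(-31, 40)]
4.6 [(-23, 44)]
4.65 [(-16, 37)]
4.7 [(-8, 35)]
4.75 [(-1, 9)]
4.8 []
4.85 []
4.9 []
4.95 []
5.0 []
5.05 []
5.1 []
```

Request:
jog_arm(
  deltas="-1.2 3.3 0 0 0 0; -1.1 3.4 -2 0 0 0; 0 0 -2.5 0 0 0; 0 0 -1.5 0 0 0; 0 0 -0.4 0 0 0",
)

```text
time_s: 5.78
tool_pos: [0.5782, -0.2017, 0.2162]
ee_rot: [-0.0, 0.98, 0.198, -0.001]
wrist_force: [-1.0, -0.5, 0.1]
opening: 0.002
finger_force: 0.0
```

```bash
python3 - <<'E'
from h import *
print(observe()["tool_pos"])
for i in range(18):
    t=observe()["time_s"]; im=camera("side"); print(round(float(t),2),dips(im))
E
```

```text
[ 0.57819705 -0.2016687   0.21619722]
5.78 [(1, 13)]
5.83 [(1, 11)]
5.88 [(0, 13)]
5.92 [(1, 16)]
5.97 [(1, 13)]
6.03 [(2, 10)]
6.08 [(1, 13)]
6.12 [(1, 18)]
6.17 [(1, 20)]
6.22 [(1, 19)]
6.28 [(1, 20)]
6.33 [(0, 18)]
6.38 [(0, 16)]
6.42 [(0, 17)]
6.47 [(-1, 16)]
6.53 [(-1, 15)]
6.58 [(-133, 11), (0, 15)]
6.62 [(-129, 14), (0, 14)]
```

Request:
jog_arm(
  deltas="0 -0.1 -0.2 0 0 0; 0 0 -0.1 0 0 0; 0 0 0 0 0 0; 0 0 0 0 0 0; 0 0 0 0 0 0",
)

```text
time_s: 7.3
tool_pos: [0.5786, -0.202, 0.2142]
ee_rot: [-0.0, 0.98, 0.199, 0.0]
wrist_force: [0.6, -0.8, 0.1]
opening: 0.007
finger_force: 0.0
```

```bash
python3 - <<'E'
from h import *
print(observe()["tool_pos"])
for i in range(3):
    t=observe()["time_s"]; im=camera("side"); print(round(float(t),3),dips(im))
print(observe()["time_s"])
E
```

```text
[ 0.5786483  -0.20201695  0.21418947]
7.3 [(-65, 33), (7, 9)]
7.35 [(-61, 35), (7, 8)]
7.4 [(-56, 34), (7, 9)]
7.45
```

Request:
jog_arm(
  deltas="0 0 0 0 0 0; 0 0 0 0 0 0; 0 0 -0.1 0 0 0; 0 0 -0.2 0 0 0; 0 0 -0.5 0 0 0",
)

```text
time_s: 8.07
tool_pos: [0.58, -0.2046, 0.2101]
ee_rot: [0.003, 0.98, 0.198, 0.002]
wrist_force: [-5.2, -2.3, 26.7]
opening: 0.003
finger_force: 13.5
```

```bash
python3 - <<'E'
from h import *
print(observe()["wrist_force"],observe()["tool_pos"])
for i in range(4):
    t=observe()["time_s"]; im=camera("side"); print(round(float(t),3),dips(im))
im=snap("side","b1"); im2=snap("top","b1t"); print(observe()["wrist_force"])
a=cv2.imread("pics/b1.png")[185:245,225:305];b=cv2.imread("pics/b1t.png")[170:230,300:380]
cv2.imwrite("pics/b.png",cv2.resize(np.hstack([a,b]),None,fx=5,fy=5,interpolation=2))
E
```

```text
[-5.19443109 -2.30839664 26.72345236] [ 0.57996669 -0.20457391  0.21013581]
8.075 [(2, 10)]
8.125 [(2, 11)]
8.175 [(2, 10)]
8.225 [(2, 8)]
[-2.92860815 -1.09640004 14.89996961]
```

View pics/b.png

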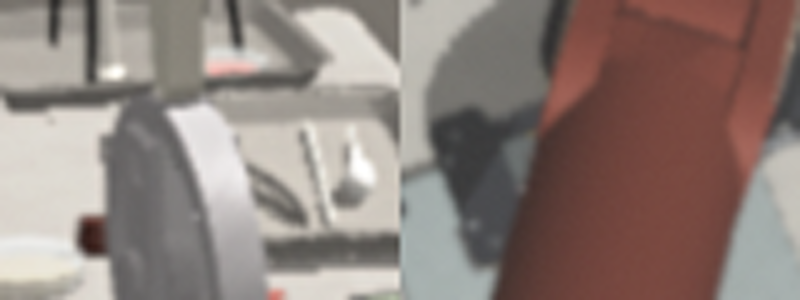

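The wheel is stopped under the finger. The fingers hide the top of the rim at about (180,90), so I'll lift clear and look.

Request:
jog_arm(
  deltas="0 0 1 0 0 0; 0 0 3 0 0 0; 0 0 3 0 0 0; 2 -4 0 0 0 0; 2 -4 0 0 0 0",
)

```text
time_s: 9.0
tool_pos: [0.6194, -0.2821, 0.2768]
ee_rot: [-0.0, 0.98, 0.2, 0.001]
wrist_force: [0.6, 0.4, 0.5]
opening: 0.005
finger_force: 0.0
```

```bash
python3 - <<'E'
from h import *
TH[:]=np.radians(np.arange(-60,121,1.))-0
for i in range(3):
    im=camera("side"); p=prof(im); print(dips(im))
print(p[40:90].astype(int))
im=snap("top","c1"); print(dips(im,"top")); print(observe()["time_s"])
a=cv2.imread("pics/c1.png")[170:245,300:400]; cv2.imwrite("pics/c.png",cv2.resize(a,None,fx=6,fy=6,interpolation=2))
E
```

```text
[(-11, 42), (45, 20)]
[(-11, 42), (45, 21)]
[(-12, 42), (45, 20)]
[224 225 225 224 219 211 197 187 181 184 192 201 211 218 222 225 226 227
 227 227 228 227 227 226 225 224 223 222 220 218 215 212 210 207 204 201
 199 197 195 194 193 192 192 190 188 187 185 183 181 179]
[(-13, 34), (19, 10)]
9.2
```

Request:
jog_arm(
  deltas="-2.3 4.4 0 0 0 0; -2.2 4.4 -2 0 0 0; 0 0 -3 0 0 0; 0 0 -1.2 0 0 0; 0 0 -0.2 0 0 0",
)

```text
time_s: 9.82
tool_pos: [0.5734, -0.1938, 0.2118]
ee_rot: [-0.0, 0.98, 0.199, -0.0]
wrist_force: [-0.1, -1.3, 0.3]
opening: 0.004
finger_force: 0.0
```

Request:
jog_arm(
  deltas="0 0 -0.2 0 0 0; 0 0 -0.1 0 0 0; 0 0 -0.1 0 0 0; 0 0 0 0 0 0; 0 0 0 0 0 0",
)

```text
time_s: 10.45
tool_pos: [0.5744, -0.1949, 0.2101]
ee_rot: [0.001, 0.98, 0.198, 0.001]
wrist_force: [-1.6, 0.2, 5.9]
opening: 0.006
finger_force: 2.9
```

Contact is made with 6 N, so I'll drag 19 mm towards the stand's -y and then lift.

Request:
jog_arm(
  deltas="0.14 -0.34 0 0 0 0; 0.2 -0.47 0 0 0 0; 0.2 -0.47 0 0 0 0; 0.2 -0.47 0 0 0 0; 0 0 0 0 0 0",
)

```text
time_s: 11.08
tool_pos: [0.5823, -0.2131, 0.2101]
ee_rot: [0.002, 0.98, 0.198, 0.002]
wrist_force: [0.3, -1.3, 6.1]
opening: 0.005
finger_force: 3.3
```

Request:
jog_arm(
  deltas="0 0 0 0 0 0; 0 0 1 0 0 0; 0 0 3 0 0 0; 1 -4.5 2 0 0 0; 1 -4.5 0 0 0 0",
)

```text
time_s: 11.7
tool_pos: [0.6026, -0.302, 0.2711]
ee_rot: [0.001, 0.98, 0.2, 0.002]
wrist_force: [0.9, -0.1, -0.5]
opening: 0.003
finger_force: 0.0
```

```bash
python3 - <<'E'
from h import *
TH[:]=np.radians(np.arange(-60,121,1.))
for i in range(2):
    im=camera("side"); p=prof(im); print(dips(im))
im=snap("top","c2"); print(dips(im,"top")); print(observe()["time_s"])
# subpixel: weighted dip centroid
for n,im in(("side",camera("side")),("top",im)):
    p=prof(im,n); b=np.median(p[40:85]); w=np.clip(b-p-6,0,None); w[:45]=0; w[78:]=0
    print(n,np.degrees((w*TH).sum()/max(w.sum(),1)),w[45:78].astype(int))
a=cv2.imread("pics/c2.png")[170:245,300:400]; cv2.imwrite("pics/c.png",cv2.resize(a,None,fx=6,fy=6,interpolation=2))
E
```

```text
[(-7, 34), (45, 19)]
[(-7, 38), (46, 20)]
[(-8, 37)]
11.85
side -1.0741185930477095 [ 0  0  0  0  0  0 11 20 21 16 11  5  0  0  0  0  0  0  0  0  0  0  0  0
  0  0  0  0  0  3  6  8 10]
top -7.995810854307086 [ 0  0  0  0  0  9 24 32 25  9  0  0  0  0  0  0  0  0  0  0  0  0  0  0
  0  0  0  0  0  0  0  0  0]
```

View pics/c.png

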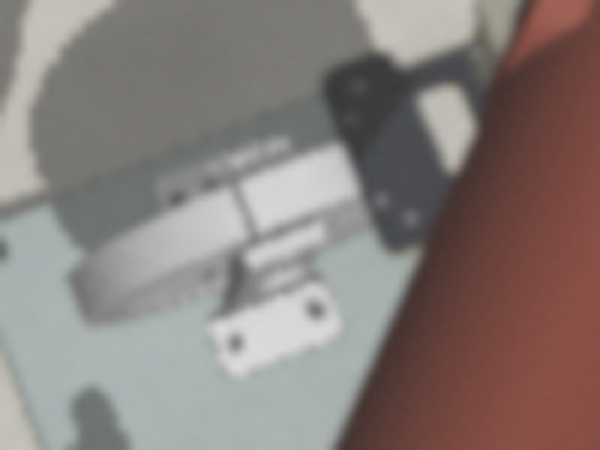

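The top view shows the witness line at about (243,205), 8° short of the top, so the wheel only partly followed the drag. I'll repeat it and take a measurement while still pressing.

Request:
jog_arm(
  deltas="-1 4.5 0 0 0 0; -1.1 4.5 -2 0 0 0; 0 0 -2.8 0 0 0; 0 0 -1 0 0 0; 0 0 -0.2 0 0 0",
)

```text
time_s: 12.52
tool_pos: [0.5807, -0.2123, 0.2102]
ee_rot: [0.001, 0.98, 0.199, 0.001]
wrist_force: [-1.7, -1.0, 9.6]
opening: 0.008
finger_force: 4.6
```

Request:
jog_arm(
  deltas="0 0 -0.2 0 0 0; 0 0 -0.1 0 0 0; 0 0 -0.1 0 0 0; 0 0 0 0 0 0; 0 0 0 0 0 0",
)

```text
time_s: 13.15
tool_pos: [0.5821, -0.2153, 0.2098]
ee_rot: [0.004, 0.98, 0.197, 0.003]
wrist_force: [-2.3, -3.2, 16.5]
opening: 0.006
finger_force: 7.8
```

```bash
cat >> h.py <<'E'
def line(n="side",lo=-25,hi=12):
    TH[:]=np.radians(np.arange(-60,121,1.)); p=prof(camera(n),n); i=np.arange(lo+60,hi+61)
    q=np.maximum(np.interp(i,[i[0],i[-1]],[p[i[0]],p[i[-1]]])-p[i]-8,0); return np.degrees(TH[i]@q/max(q.sum(),1)),int(q.max()),p[i].astype(int)
E
python3 -c "
from h import *
o=observe();print(o['tool_pos'],o['wrist_force']);print(line())"
```

```text
[ 0.58206995 -0.21528645  0.20984266] [-2.30162831 -3.24307136 16.54500369]
(np.float64(0.0), 0, array([224, 224, 224, 224, 225, 225, 225, 226, 226, 226, 227, 227, 228,
       228, 228, 227, 224, 220, 211, 200, 191, 185, 181, 177, 171, 165,
       159, 154, 150, 145, 140, 136, 132, 129, 126, 124, 123, 122]))
```

Request:
jog_arm(
  deltas="0.08 -0.18 0 0 0 0; 0.08 -0.18 0 0 0 0; 0.08 -0.18 0 0 0 0; 0.08 -0.18 0 0 0 0; 0.08 -0.18 0 0 0 0",
)

```text
time_s: 13.82
tool_pos: [0.5858, -0.224, 0.2086]
ee_rot: [0.004, 0.98, 0.198, 0.003]
wrist_force: [-1.3, -2.1, 11.0]
opening: 0.006
finger_force: 5.2
```

```bash
python3 -c "
from h import *
o=observe();print(o['tool_pos'],o['wrist_force']);print(line());print(observe()['wrist_force'])"
```

```text
[ 0.58581133 -0.22397694  0.20856949] [-1.33730432 -2.0828206  10.97836515]
(np.float64(0.0), 0, array([225, 225, 225, 225, 225, 225, 226, 226, 226, 227, 227, 227, 227,
       227, 228, 228, 229, 229, 229, 229, 228, 226, 221, 215, 207, 200,
       193, 188, 181, 175, 168, 162, 156, 151, 146, 142, 139, 136]))
[-1.51208827 -3.68034257  9.93861535]
```

Request:
jog_arm(
  deltas="0 0 0.2 0 0 0; 0 0 1 0 0 0; 0 0 3 0 0 0; 1 -4 2 0 0 0; 1 -4 0 0 0 0",
)

```text
time_s: 14.5
tool_pos: [0.6057, -0.3006, 0.2692]
ee_rot: [0.001, 0.98, 0.2, 0.002]
wrist_force: [0.3, -0.5, 0.6]
opening: 0.007
finger_force: 0.0
```

```bash
python3 -c "
from h import *
print(line());print(line('top'))"
```

```text
(np.float64(-7.8723910483435775), 27, array([223, 223, 223, 224, 224, 224, 224, 225, 225, 226, 226, 225, 222,
       217, 206, 195, 187, 182, 185, 193, 201, 208, 214, 219, 223, 226,
       227, 227, 227, 226, 224, 223, 222, 221, 218, 215, 212, 210]))
(np.float64(-10.16150494474647), 26, array([191, 192, 193, 194, 195, 196, 197, 198, 199, 200, 200, 199, 194,
       183, 170, 164, 174, 190, 203, 209, 211, 211, 211, 211, 211, 211,
       211, 211, 210, 210, 211, 211, 210, 210, 210, 210, 210, 209]))
```

```bash
python3 - <<'E'
from h import *
print(line('top')[0])
im=snap("top","d1")
c,s=np.cos(YAW),np.sin(YAW); Ri=np.array([[c,s],[-s,c]])
st=lambda uv,z:Ri@(onz("top",uv,z)-O)[:2]
print("plate c",st((286/6+299.5,241/6+169.5),.194), "line ends(c2)",st((237/6+299.5,178/6+169.5),.21),st((255/6+299.5,232/6+169.5),.21))
# rectified stand-frame view of z=.194 plane: 0.5mm per px, x up, y left
xs=np.arange(.04,-.06,-.00025*1);ys=np.arange(.04,-.04,-.00025)
def rect(im,z): 
    uv=np.array([[proj("top",S([x,y,z])) for y in ys] for x in xs],np.float32); return cv2.remap(im,uv[...,0],uv[...,1],1)
a=rect(im,.194);b=rect(im,.21); o=np.hstack([a,b])[...,::-1].copy(); 
for k in(160,480): o[::4,k]=(0,0,255)
o[160,::4]=(0,0,255); cv2.imwrite("pics/d.png",cv2.resize(o,None,fx=1.25,fy=1.25))
E
```

```text
-10.853940995011897
plate c [-0.01688357 -0.00099757] line ends(c2) [0.013592   0.01012113] [-0.01034779  0.01149068]
```

View pics/d.png

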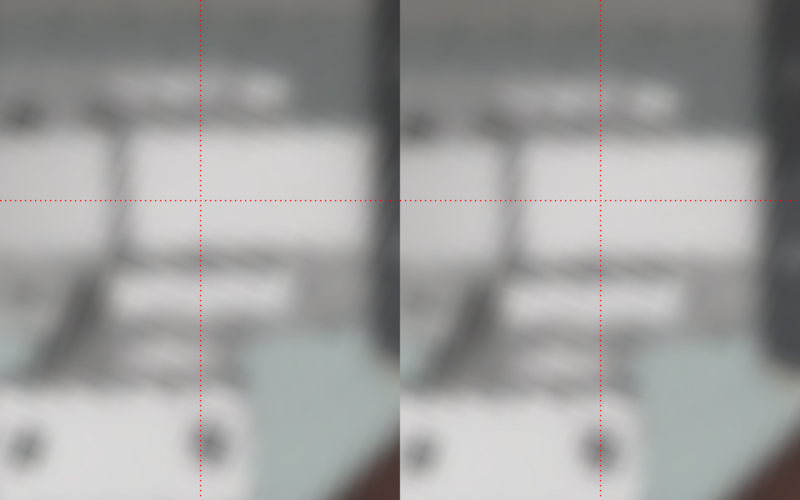

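The rectified top view has the front plate's centre at about 0 mm, so the stand pose is good. The line sits about 17 mm to +y and is still creeping, so the springy release kicked the wheel. I'll use lighter contact and a slower lift.

Request:
jog_arm(
  deltas="-1.7 5.5 0 0 0 0; -1.7 5.5 0 0 0 0; 0 0 -2 0 0 0; 0 0 -2 0 0 0; 0 0 -0.6 0 0 0",
)

```text
time_s: 15.32
tool_pos: [0.5692, -0.1881, 0.2192]
ee_rot: [-0.001, 0.98, 0.2, -0.001]
wrist_force: [0.3, -0.3, -0.5]
opening: 0.008
finger_force: 0.0
```

Request:
jog_arm(
  deltas="0 0 0 0 0 0; 0 0 0 0 0 0; 0 0 0 0 0 0; 0 0 0 0 0 0; 0 0 0 0 0 0",
)

```text
time_s: 15.95
tool_pos: [0.5701, -0.1906, 0.2203]
ee_rot: [-0.0, 0.98, 0.199, 0.0]
wrist_force: [-0.6, 0.1, 0.6]
opening: 0.002
finger_force: 0.0
```

```bash
python3 -c "
from h import *
for i in range(3): print(line('side',-45,5)[:2],dips(camera('side')))
print(line('top',-40,5));print(observe()['tool_pos'])"
```

```text
(np.float64(-10.790765200156624), 41) [(-23, 35), (-8, 15), (44, 14)]
(np.float64(-10.943729983199038), 40) [(-23, 38), (-11, 15), (44, 14)]
(np.float64(-10.975096891391539), 40) [(-24, 41), (-11, 15), (44, 13)]
(np.float64(0.0), 0, array([65, 66, 66, 67, 68, 68, 69, 70, 70, 70, 71, 72, 72, 73, 73, 74, 75,
       75, 76, 76, 77, 77, 78, 78, 79, 79, 79, 80, 81, 81, 81, 82, 82, 82,
       83, 83, 83, 84, 84, 84, 85, 84, 85, 85, 85, 85]))
[ 0.57002924 -0.19052143  0.22011839]
```

Request:
jog_arm(
  deltas="-0.5 1.2 0 0 0 0; 0 0 -0.6 0 0 0; 0 0 -0.3 0 0 0; 0 0 -0.1 0 0 0; 0 0 0 0 0 0",
)

```text
time_s: 16.92
tool_pos: [0.565, -0.1788, 0.21]
ee_rot: [-0.0, 0.98, 0.198, -0.0]
wrist_force: [-0.5, 0.1, -0.0]
opening: 0.006
finger_force: 0.0
```

Request:
jog_arm(
  deltas="0 0 -0.05 0 0 0; 0 0 -0.05 0 0 0; 0 0 0 0 0 0; 0 0 0 0 0 0; 0 0 0 0 0 0",
)

```text
time_s: 17.55
tool_pos: [0.565, -0.1785, 0.2091]
ee_rot: [-0.0, 0.98, 0.199, 0.0]
wrist_force: [-0.8, 0.0, -0.2]
opening: 0.006
finger_force: 0.0
```

Request:
jog_arm(
  deltas="0 0 -0.07 0 0 0; 0 0 -0.05 0 0 0; 0 0 -0.05 0 0 0; 0 0 0 0 0 0; 0 0 0 0 0 0",
)

```text
time_s: 18.18
tool_pos: [0.5651, -0.1785, 0.2075]
ee_rot: [-0.0, 0.98, 0.199, 0.0]
wrist_force: [0.3, 0.3, 0.6]
opening: 0.004
finger_force: 0.0
```

```bash
python3 -c "
from h import *
for i in range(2): print(dips(camera('side')),observe()['wrist_force'][2])"
```

```text
[(-23, 13)] 0.8237726067261788
[(-23, 14)] -0.2915910633955392
```

Request:
jog_arm(
  deltas="0.17 -0.4 0.15 0 0 0; 0.17 -0.4 0 0 0 0; 0 0 -0.05 0 0 0; 0 0 -0.05 0 0 0; 0 0 0 0 0 0",
)

```text
time_s: 18.9
tool_pos: [0.5685, -0.1865, 0.2089]
ee_rot: [0.0, 0.98, 0.199, 0.0]
wrist_force: [-1.7, 0.0, 5.4]
opening: 0.007
finger_force: 2.7
```

Request:
jog_arm(
  deltas="0.12 -0.28 0.05 0 0 0; 0.18 -0.42 0.03 0 0 0; 0.18 -0.42 0.02 0 0 0; 0.18 -0.42 0 0 0 0; 0.18 -0.42 0 0 0 0",
)

```text
time_s: 19.52
tool_pos: [0.5773, -0.207, 0.2104]
ee_rot: [0.001, 0.98, 0.198, 0.001]
wrist_force: [-1.5, 0.4, 6.9]
opening: 0.007
finger_force: 3.0
```

Request:
jog_arm(
  deltas="0.18 -0.42 0 0 0 0; 0.18 -0.42 -0.02 0 0 0; 0.18 -0.42 -0.03 0 0 0; 0.1 -0.2 -0.02 0 0 0; 0 0 0 0 0 0",
)

```text
time_s: 20.15
tool_pos: [0.5838, -0.2219, 0.2092]
ee_rot: [0.001, 0.98, 0.198, 0.001]
wrist_force: [-0.8, -2.1, 5.5]
opening: 0.006
finger_force: 3.0
```

```bash
python3 -c "
from h import *
o=observe();print(o['tool_pos'],o['wrist_force'])
for i in range(2): print(line('side',-30,5)); print(dips(camera('side')))"
```

```text
[ 0.58382896 -0.22192096  0.20915384] [-0.75790187 -2.06312958  5.45736343]
(np.float64(0.0), 0, array([226, 226, 225, 225, 225, 225, 225, 225, 225, 225, 226, 226, 226,
       226, 226, 227, 227, 227, 227, 228, 228, 229, 229, 229, 229, 228,
       226, 222, 214, 205, 196, 188, 179, 170, 162, 155]))
[(-58, 11), (46, 13)]
(np.float64(0.0), 0, array([226, 226, 225, 225, 225, 225, 225, 225, 225, 225, 226, 226, 226,
       226, 227, 227, 227, 227, 227, 228, 228, 229, 229, 230, 229, 229,
       227, 221, 213, 204, 193, 185, 176, 168, 160, 152]))
[(-58, 11), (47, 12)]
```

Request:
jog_arm(
  deltas="0 0 0.02 0 0 0; 0 0 0.02 0 0 0; 0 0 0.02 0 0 0; 0 0 0.03 0 0 0; 0 0 0.03 0 0 0",
)

```text
time_s: 20.98
tool_pos: [0.5833, -0.2206, 0.2094]
ee_rot: [-0.0, 0.98, 0.199, 0.0]
wrist_force: [-1.1, -0.4, 3.1]
opening: 0.005
finger_force: 1.9
```

Request:
jog_arm(
  deltas="0 0 0.1 0 0 0; 0 0 0.3 0 0 0; 0 0 2 0 0 0; 0.8 -4 2 0 0 0; 0.8 -4 1 0 0 0",
)

```text
time_s: 21.6
tool_pos: [0.5998, -0.3008, 0.2644]
ee_rot: [-0.0, 0.98, 0.2, 0.0]
wrist_force: [0.0, -0.7, 0.2]
opening: 0.005
finger_force: 0.0
```

```bash
python3 -c "
from h import *
for n in('side','top','side','top'): print(n,line(n)[:2],observe()['time_s'])"
```

```text
side (np.float64(-0.20870013696441458), 9) 21.65
top (np.float64(-1.9865370372470543), 24) 21.7
side (np.float64(-0.46659086012535667), 9) 21.75
top (np.float64(-1.978647684680686), 24) 21.8
```

The wheel is at rest about 1–2° off, which is within the hole's clearance. Next is the pin, so I'll check the decoys' heights and the handle.

```bash
python3 - <<'E'
from h import *
T=lambda p:(p[0]/4.2+269.5,p[1]/4.2+169.5); Z=lambda p:(p[0]/4.4+209.5,p[1]/4.4+189.5)
print("black top",tri(Z((665,214)),T((213,528)))," red top",tri(Z((653,340)),T((109,507))))
import bench; print([k for k in dir(bench) if 'hold' in k.lower()], observe().keys())
im=cv2.imread("pics/top0.png"); g=cv2.cvtColor(im,6)
# handle: dark patch near pin
u=proj("top",S([-.105,.105,.12])).astype(int); w=g[u[1]-12:u[1]+13,u[0]-12:u[0]+13]
m=(w<95).astype(np.uint8); c=max(cv2.findContours(m,0,1)[0],key=cv2.contourArea); r=cv2.minAreaRect(c); print(u,r,w.min())
print(onz("top",(u[0]-12+r[0][0],u[1]-12+r[0][1]),.12), S([-.105,.105,.12]))
E
```

```text
black top (array([ 0.34422325, -0.14859196,  0.14707544]), np.float64(0.0007311278823225789))  red top (array([ 0.35464657, -0.08255005,  0.10352416]), np.float64(0.0008456001684736056))
['hold_point_z'] dict_keys(['time_s', 'joints', 'joint_velocities', 'joint_torque', 'tool_pos', 'ee_rot', 'wrist_force', 'ft_torque', 'finger_force', 'opening'])
[320 258] ((12.783783912658691, 14.297297477722168), (6.247161388397217, 3.6167776584625244), 9.462323188781738) 83
[ 0.43556229 -0.14798569  0.12      ] [ 0.44039967 -0.14717752  0.12      ]
```

Request:
jog_arm(
  deltas="-3.2 3 0 0 0 0; -3.2 3.1 0 0 0 0; -3.2 3.1 0 0 0 0; -3.2 3.1 -1.5 0 0 0; -3.1 3.1 -2.5 0 0 0",
  grip=0,
  squeeze=25,
)

```text
time_s: 22.42
tool_pos: [0.4391, -0.1438, 0.2234]
ee_rot: [-0.0, 0.98, 0.2, 0.001]
wrist_force: [0.8, 0.2, -1.0]
opening: 0.48
finger_force: 0.0
```

Request:
jog_arm(
  deltas="0.15 -0.3 -5 0 0 0; 0 0 -4.5 0 0 0; 0 0 -3 0 0 0; 0 0 -1.6 0 0 0; 0 0 0 0 0 0",
)

```text
time_s: 23.05
tool_pos: [0.4404, -0.1477, 0.0814]
ee_rot: [-0.001, 0.98, 0.2, -0.002]
wrist_force: [-1.0, 0.1, 0.8]
opening: 0.498
finger_force: 0.0
```

Request:
jog_arm(
  deltas="0 0 0 0 0 0; 0 0 0 0 0 0; 0 0 0 0 0 0; 0 0 0 0 0 0; 0 0 0 0 0 0",
  grip=-1,
)

```text
time_s: 23.68
tool_pos: [0.4421, -0.1497, 0.083]
ee_rot: [0.0, 0.98, 0.199, 0.0]
wrist_force: [-0.5, 0.6, 4.4]
opening: 0.194
finger_force: 25.0
```

```bash
python3 -c "
from h import *
o=observe();print(hold_point_z,o['opening'],o['finger_force'],o['wrist_force'],o['joints'])"
```

```text
0.0188 0.19434476612515653 24.961996972560883 [-0.50748614  0.63510417  4.44525752] [ 0.3350683   0.54432934 -0.0795474   2.08727574  0.08369838  0.51200869
 -0.97696982]
```

The pin is gripped, with the opening at 18 mm. I'll lift it out and carry it left while turning it.

Request:
jog_arm(
  deltas="0 0 2 0 0 0; 0 0 4 0 0 0; 0 0 4 0 0 0; 0.5 1.5 1 0 0 -0.17; 0.5 3 0 0 0 -0.18",
)

```text
time_s: 24.3
tool_pos: [0.4523, -0.1059, 0.1934]
ee_rot: [0.001, 1.0, 0.02, 0.001]
wrist_force: [-0.6, -0.0, -1.0]
opening: 0.188
finger_force: 25.0
```

Request:
jog_arm(
  deltas="1 3.5 0 0 0 -0.18; 1 3.5 0 0 0 -0.18; 1 3.5 0 0 0 -0.18; 1 3.5 0 0 0 -0.18; 0.8 3 0 0 0 -0.18",
)

```text
time_s: 24.92
tool_pos: [0.4996, 0.0667, 0.192]
ee_rot: [0.0, 0.91, -0.415, -0.0]
wrist_force: [0.4, -0.3, -0.6]
opening: 0.193
finger_force: 25.0
```

Request:
jog_arm(
  deltas="0 2.5 0 0 0 -0.18; 0 0 0 0 0 -0.18; 0 0 -1 0 0 -0.18; 0 0 -1 0 0 -0.18; 0 0 0 -0.15 0 0",
)

```text
time_s: 25.55
tool_pos: [0.4991, 0.0861, 0.1733]
ee_rot: [-0.054, -0.703, 0.707, -0.054]
wrist_force: [0.8, -0.5, -3.1]
opening: 0.189
finger_force: 25.0
```

Request:
jog_arm(
  deltas="0 0 -1.5 -0.18 0 0; 0 0 -1.5 -0.18 0 0; 0 0 -1.5 -0.18 0 0; 0 0 -1.5 -0.18 0 0; 0 0 -1.5 -0.18 0 0",
)

```text
time_s: 26.18
tool_pos: [0.4885, 0.0184, 0.0409]
ee_rot: [0.333, 0.669, -0.584, 0.317]
wrist_force: [-0.1, 1.1, -1.3]
opening: 0.192
finger_force: 25.0
```

```bash
python3 -c "
from h import *
o=observe();print(o['joints'],rot(o['ee_rot'])[:,2]);snap('side','e1');a=cv2.imread('pics/e1.png')[180:420,180:500];cv2.imwrite('pics/e.png',cv2.resize(a,None,fx=2.4,fy=2.4))"
```

```text
[-1.21845444  1.45756643  1.31634085  1.92899457 -0.57241168  0.81528422
 -2.84086635] [ 0.03543667 -0.81526245 -0.57800639]
```

View pics/e.png

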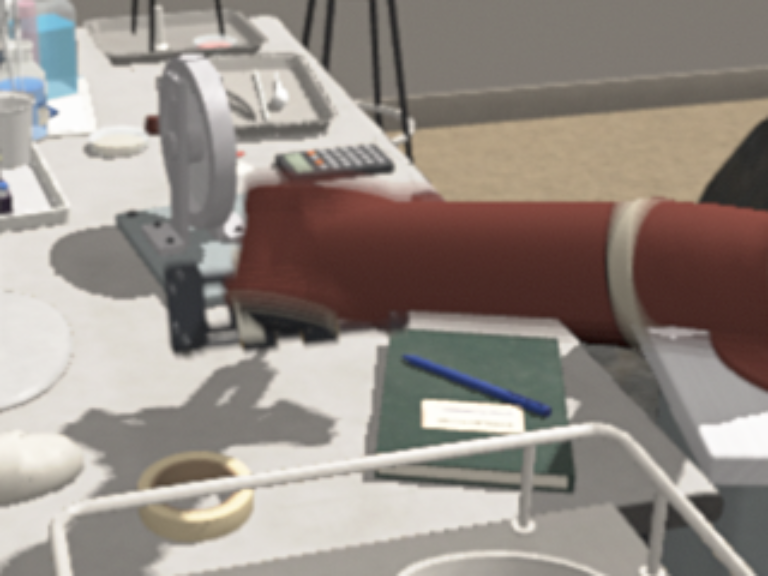

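The side view shows the arm low, with the hand tilted about 55° near (200,310). The pin's tip is close to the desk, clear of the stand and notebook. I'll lower a little and let go here.

Request:
jog_arm(
  deltas="0 0 -0.2 0 0 0; 0 0 -0.2 0 0 0; 0 0 -0.1 0 0 0; 0 0 0 0 0 0; 0 0 0 0 0 0",
)

```text
time_s: 26.85
tool_pos: [0.4881, 0.0184, 0.0387]
ee_rot: [0.331, 0.669, -0.587, 0.315]
wrist_force: [0.9, -0.1, -0.6]
opening: 0.192
finger_force: 25.0
```

Request:
jog_arm(
  deltas="0 0 -0.2 0 0 0; 0 0 -0.2 0 0 0; 0 0 -0.2 0 0 0; 0 0 -0.1 0 0 0; 0 0 0 0 0 0",
)

```text
time_s: 27.48
tool_pos: [0.488, 0.0175, 0.0326]
ee_rot: [0.333, 0.668, -0.586, 0.317]
wrist_force: [-1.3, 2.9, 5.8]
opening: 0.192
finger_force: 25.0
```

Request:
jog_arm(
  deltas="0 0 0 0 0 0; 0 0 0 0 0 0; 0 0 0 0 0 0; 0 0.8 0.5 0 0 0; 0 1.5 1 0 0 0",
  grip=-0.2,
)

```text
time_s: 28.1
tool_pos: [0.4851, 0.0331, 0.041]
ee_rot: [0.329, 0.675, -0.582, 0.312]
wrist_force: [-0.4, -0.4, 0.3]
opening: 0.397
finger_force: 0.0
```

Request:
jog_arm(
  deltas="0 2.5 1.8 0 0 0; 0 3 2 0.1 0 0; 0 2 3 0.18 0 0; 0 0 4 0.18 0 0; 0 0 4 0.18 0 0",
)

```text
time_s: 28.72
tool_pos: [0.482, 0.0965, 0.1835]
ee_rot: [0.089, 0.752, -0.644, 0.107]
wrist_force: [0.9, 1.2, 0.0]
opening: 0.401
finger_force: 0.0
```

```bash
python3 -c "
from h import *
o=observe();print(o['joints'],rot(o['ee_rot'])[:,2])"
```

```text
[-1.15014112  0.80276469  1.31065077  1.92690607 -0.6079234   0.97936653
 -2.60439663] [ 0.04617963 -0.27255988 -0.96102994]
```

```bash
cat > f.py <<'E'
from h import *
import sys
def blobs(n,z,tag):
    im=snap(n,tag); g=im.max(2).astype(np.uint8)
    box=[proj(n,[x,y,.01]) for x in(.42,.56) for y in(-.08,.12)]; lo=np.min(box,0).astype(int);hi=np.max(box,0).astype(int)
    w=g[lo[1]:hi[1],lo[0]:hi[0]]; print(n,lo,hi)
    for c in cv2.findContours((w<int(sys.argv[1])).astype(np.uint8),0,1)[0]:
        if cv2.contourArea(c)>15:
            c=c+lo; (u,v),(a,b),ang=cv2.minAreaRect(c); print(np.round([u,v,a,b,ang,cv2.contourArea(c)],1),onz(n,(u,v),z).round(4), [onz(n,p,z)[:2].round(3).tolist() for p in cv2.boxPoints(cv2.minAreaRect(c))])
blobs("side",.009,"g1"); blobs("top",.018,"g1t")
E
python3 f.py 70
```

```text
side [260 303] [332 352]
top [226 216] [297 266]
```

```bash
python3 - <<'E'
from h import *
for n,tag in(("side","g1"),("top","g1t")):
    im=cv2.imread(f"pics/{tag}.png"); box=[proj(n,[x,y,.01]) for x in(.40,.58) for y in(-.09,.13)]; lo=np.min(box,0).astype(int)-8;hi=np.max(box,0).astype(int)+8
    w=im[lo[1]:hi[1],lo[0]:hi[0]].max(2); print(n,lo,w.shape); print("\n".join(" ".join(f"{v//10:2d}" for v in r[::2]) for r in w[::2]))
E
```

```text
side [241 293] (70, 109)
12  9  9 10 10 10 11 11 12 19 20 19 19 20 19 19 19 19 19 19 19 19 20 19 19 19 19 19 19 14 12 14 14 14 18 18 18 17 16 15 14 12 11 10  9  9  9 19 20 13 12 11 11 11 12
12 11  8 10 12 14 16 19 19 19 19 19 19 19 19 19 19 19 19 19 19 19 19 19 19 19 19 19 19 19 18 18 17 17 15 13 12 10 10  9  9  9  8  8  9 11 15 21 22 21 17 12 11 11 11
12 12 10  8 14 19 19 19 19 19 19 19 19 19 19 19 19 19 19 19 19 19 19 19 19 19 18 17 16 14 13 11 11 10  9  9  9  9  9  9 12 15 17 19 21 21 22 22 22 22 22 19 16 16 14
12 12 12 10 10 16 19 18 11  9 16 19 19 19 19 19 19 19 19 19 19 18 17 16 14 13 11 10 10  9  9  9  8  9  9 14 15 17 21 21 22 22 22 22 22 22 21 21 22 21 21 21 22 22 22
12 12 12 11  8 11 17 17 11 11 16 19 19 19 19 19 18 17 15 14 12 11 10 10  9  9  9  9  9 10 14 15 16 21 21 22 22 22 22 22 22 22 21 22 21 21 22 21 21 21 21 21 21 22 21
16 20 15 12 11  8 13 18 19 19 18 17 16 15 14 12 11 10 10 10  9  9  9  9 10 14 15 20 21 22 23 22 22 22 22 22 22 22 22 22 22 22 22 22 21 21 21 22 22 22 22 21 22 22 21
22 22 22 13 12 10  9 13 14 13 11 11 10 10  9  9  9  9  9 10 14 15 21 22 22 22 22 22 2
[... 9782 characters left out ...]
3 12 10  9  9 10 10 10 11 11 11 11 11 12 12 12 12 13 15 15 15 18 18 19 19 19 19 19 19 19 19 19 19 19 19 18 18 18 18 18 18 18
 8  7  6  6  7 12 10  9  9  9  9  9  9  9 10 10 10 10 10 10 11 11 11 11 11 11 12 12 13 18 19 19 19 19 19 19 19 19 19 19 19 19 18 18 18 18 18 18
 8  7  7  8  8  9  9  9  9  9  9  9 10 10 10 10 10 10 10 10 10 10 10 10 10 10 10 10 11 17 19 19 19 19 19 19 19 19 19 19 19 19 18 18 18 18 18 18
 9  9  9  9  9  9  9  9  9  9 10  9 10 10 10 10 10  9  9  9 10 10 10 10 10 10 10 10 10 13 19 19 19 19 19 19 19 19 19 19 19 19 19 18 18 18 18 18
10 12 11 11 10 10  9  9  9  9  9  9 10 10 10 10  9  9 12  9 10 10 10 10 10 10 10 10 10 14 19 19 19 19 19 19 19 19 19 19 19 19 19 18 18 18 18 18
```

```bash
python3 - <<'E'
from h import *
im=cv2.imread("pics/g1t.png").max(2)
lo=(244,232); w=im[232:252,244:292]
m=(w<145).astype(np.uint8); k=cv2.morphologyEx(m,cv2.MORPH_OPEN,np.ones((5,5),np.uint8))
c=max(cv2.findContours(k,0,1)[0],key=cv2.contourArea)+lo
r=cv2.minAreaRect(c); print(r); P=[onz("top",p,.012) for p in cv2.boxPoints(r)]; print(np.round(P,4))
ctr=onz("top",r[0],.016); print("handle ctr",ctr)
# shank pixels: darker edge line direction
ys,xs=np.nonzero((w<150)&(np.arange(48)[None]>23)); f=np.polyfit(xs,ys,1); print(f, xs.max())
a=onz("top",(250,240.5),.009);b=onz("top",(284,240.5+34*f[0]),.009); d=b-a; print("axis yaw",np.arctan2(d[1],d[0]), "tip",b)
# side: shank dark/handle pixels
s=cv2.imread("pics/g1.png").max(2); A=s[310:345,285:308]; mm=(A<150).astype(np.uint8)
c=max(cv2.findContours(cv2.morphologyEx(mm,cv2.MORPH_OPEN,np.ones((5,5),np.uint8)),0,1)[0],key=cv2.contourArea)+(285,310)
r=cv2.minAreaRect(c); print("side",r,onz("side",r[0],.012))
o=observe(); print(o["tool_pos"],rot(o["ee_rot"]))
E
```

```text
((257.0, 241.0), (8.0, 16.0), 90.0)
[[0.5013 0.059  0.012 ]
 [0.5026 0.0129 0.012 ]
 [0.4796 0.0121 0.012 ]
 [0.4783 0.0581 0.012 ]]
handle ctr [0.49013787 0.03506703 0.016     ]
[-0.03529412  8.48676471] 39
axis yaw -1.507438947289655 tip [ 0.49775909 -0.04182921  0.009     ]
side ((295.5, 331.0), (18.0, 13.0), 90.0) [0.49272391 0.04335748 0.012     ]
[0.48367379 0.09222612 0.18776832] [[ 0.1359359  -0.98935619  0.05192075]
 [-0.9521404  -0.14494516 -0.26910882]
 [ 0.27377014 -0.0128543  -0.96170925]]
```

```bash
python3 - <<'E'
from h import *
o=observe(); y=-1.535; c,s=np.cos(y),np.sin(y); Rt=np.array([[c,s,0],[s,-c,0],[0,0,-1.]])
print((R.from_matrix(Rt)*R.from_matrix(rot(o["ee_rot"])).inv()).as_rotvec())
E
```

```text
[ 0.27516888  0.03783887 -0.10718521]
```

Request:
jog_arm(
  deltas="0.2 -1.5 0 0.135 0.02 -0.053; 0.2 -2 -1 0.135 0.02 -0.053; 0.2 -2 -4 0 0 0; 0 -0.1 -4 0 0 0; 0 0 0 0 0 0",
)

```text
time_s: 29.45
tool_pos: [0.4854, 0.0401, 0.0888]
ee_rot: [0.012, 0.723, -0.691, -0.001]
wrist_force: [1.0, 0.6, 1.0]
opening: 0.406
finger_force: 0.0
```

```bash
python3 - <<'E'
from h import *
o=observe(); y=-1.535; c,s=np.cos(y),np.sin(y); Rt=np.array([[c,s,0],[s,-c,0],[0,0,-1.]])
print((R.from_matrix(Rt)*R.from_matrix(rot(o["ee_rot"])).inv()).as_rotvec(),o["joints"],(np.array([.490,.036,.03])-o["tool_pos"])*100)
E
```

```text
[ 0.01515156 -0.01864527 -0.01044425] [-0.74991863  0.79430772  1.02398479  2.03095497 -0.8896294   0.87369787
 -2.30720183] [ 0.46159654 -0.41260714 -5.88035405]
```

Request:
jog_arm(
  deltas="0.4 -0.4 -2.5 0.015 -0.02 -0.01; 0 0 -2.5 0 0 0; 0 0 -1.8 0 0 0; 0 0 -1 0 0 0; 0 0 -0.5 0 0 0",
)

```text
time_s: 30.08
tool_pos: [0.4925, 0.036, 0.0082]
ee_rot: [-0.003, 0.72, -0.694, 0.003]
wrist_force: [0.3, 0.7, 0.2]
opening: 0.401
finger_force: 0.0
```

Request:
jog_arm(
  deltas="-0.15 0 -0.3 0 0 0; 0 0 -0.2 0 0 0; 0 0 0 0 0 0; 0 0 0 0 0 0; 0 0 0 0 0 0",
)

```text
time_s: 30.7
tool_pos: [0.4905, 0.0357, 0.0029]
ee_rot: [-0.003, 0.72, -0.694, 0.003]
wrist_force: [-0.6, 0.2, -0.3]
opening: 0.403
finger_force: 0.0
```

Request:
jog_arm(
  deltas="0 0 0 0 0 0; 0 0 0 0 0 0; 0 0 0 0 0 0; 0 0 0 0 0 0; 0 0 0 0 0 0",
  grip=-1,
  squeeze=35,
)

```text
time_s: 31.32
tool_pos: [0.4902, 0.0357, 0.0028]
ee_rot: [-0.003, 0.72, -0.694, 0.003]
wrist_force: [-0.6, 0.1, 1.6]
opening: 0.189
finger_force: 35.0
```

Request:
jog_arm(
  deltas="0 0 2.5 0 0 0; 0 0 5.5 0 0 0; 0 0 5.5 0 0 0; -1 -1 5.5 0 0 0.17; -1 -2.5 2.5 0 0 0.176",
)

```text
time_s: 31.95
tool_pos: [0.4714, 0.0007, 0.2201]
ee_rot: [-0.004, 0.831, -0.556, 0.004]
wrist_force: [0.3, 0.7, -0.4]
opening: 0.191
finger_force: 35.0
```

Request:
jog_arm(
  deltas="-1 -2.5 0 0 0 0.176; -1 -2.5 0 0 0 0.176; -1 -2.5 0 0 0 0.176; 0 -2.5 0 0 0 0.176; 0 -2.5 0 0 0 0.176",
)

```text
time_s: 32.58
tool_pos: [0.44, -0.125, 0.2177]
ee_rot: [-0.004, 0.989, -0.151, 0.001]
wrist_force: [0.3, 1.2, -1.3]
opening: 0.191
finger_force: 35.0
```

```bash
cat > g.py <<'E'
from h import *
import sys
def goal(x,y,z,yaw=YAW):
    o=observe(); c,s=np.cos(yaw),np.sin(yaw); Rt=np.array([[c,s,0],[s,-c,0],[0,0,-1.]])
    print("rot",(R.from_matrix(Rt)*R.from_matrix(rot(o["ee_rot"])).inv()).as_rotvec().round(4),"cm",((S([x,y,z])-o["tool_pos"])*100).round(2),"q",o["joints"].round(2),"F",o["wrist_force"].round(1),o["time_s"])
if __name__=="__main__": goal(*map(float,sys.argv[1:]))
E
python3 g.py -.116 0 .1718
```

```text
rot [-8.500e-03 -2.000e-04  7.029e-01] cm [  3.12 -12.32  -4.59] q [-0.36  0.42  0.84  1.97 -0.4   0.92 -1.19] F [ 0.3  1.2 -1.3] 32.575
```

Request:
jog_arm(
  deltas="0 -3.5 0 -0.004 0 0.176; 0 -3.5 0 -0.004 0 0.176; 0 -3.5 0 0 0 0.176; 1.5 -1.8 -2 0 0 0.175; 1.5 0 -2 0 0 0",
)

```text
time_s: 33.2
tool_pos: [0.47, -0.25, 0.1776]
ee_rot: [0.001, 0.981, 0.194, 0.001]
wrist_force: [0.5, 0.4, -0.0]
opening: 0.191
finger_force: 35.0
```

```bash
python3 g.py -.116 0 .1718; python3 - <<'E'
from h import *
# look at pin: top & side, dark handle and bright shank; save
snap("top","p1");snap("side","p1s")
a=cv2.imread("pics/p1.png");b=cv2.imread("pics/p1s.png")
u=proj("top",S([-.07,0,.178])).astype(int);v=proj("side",S([-.07,0,.178])).astype(int)
A=a[u[1]-25:u[1]+25,u[0]-30:u[0]+30];B=b[v[1]-25:v[1]+25,v[0]-40:v[0]+40]
cv2.imwrite("pics/p.png",np.hstack([cv2.resize(A,(480,400),interpolation=2)[:, :320+80],cv2.resize(B,(640,400),interpolation=2)[:, :400]])); print(u,v)
E
```

```text
rot [0.0008 0.0023 0.0088] cm [ 0.12  0.18 -0.58] q [ 0.07  0.53  0.57  1.83 -0.37  0.88 -0.36] F [ 0.5  0.4 -0. ] 33.2
[354 229] [288 213]
```

View pics/p.png

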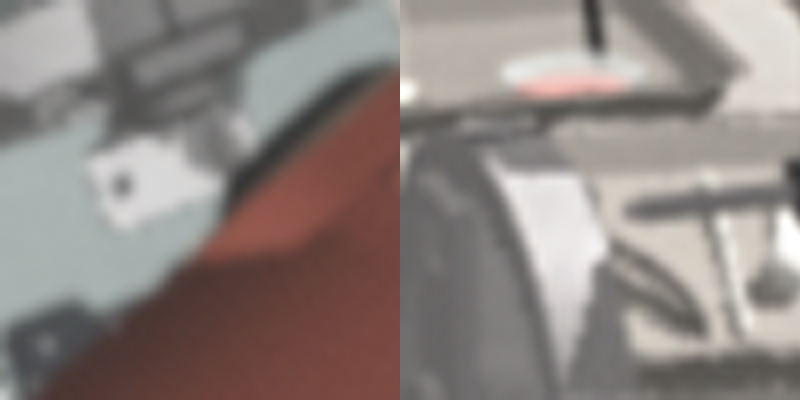

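The side crop shows the shank level at about (635–790, 205), ahead of the plate. The arm hides the top view. I'll compare the shank's pixels with the predicted axis.

```bash
python3 - <<'E'
from h import *
b=cv2.imread("pics/p1s.png",0); T=np.array([.47,-.25,.1776])
yaw=.392; d=np.array([np.cos(yaw),np.sin(yaw),0])
for L in(.03,.045,.06,.074,.078,.082):
    p=proj("side",T+d*L+[0,0,.0062]); c=b[int(p[1])-8:int(p[1])+9,int(round(p[0]))]
    w=np.clip(np.median(c)-20-c.astype(float),0,None); print(L,p.round(1),"shank row",(w@np.arange(17)/max(w.sum(),1)+int(p[1])-8).round(1),c)
print("mm/px", .001/np.linalg.norm(proj("side",T)-proj("side",T+[0,0,.001]))*1000)
E
```

```text
0.03 [295.2 210.5] shank row 211.8 [167 171 160 156 156 153 149 159 145 120 110 130 189 228 228 234 237]
0.045 [289.5 211.2] shank row 212.4 [167 158 154 156 155 168 191 188 143 110 110 149 195 204 205 210 215]
0.06 [283.7 211.9] shank row 212.9 [141 157 158 157 155 164 184 196 167 125 105 119 162 197 204 205 206]
0.074 [278.3 212.5] shank row 215.7 [163 161 158 158 160 175 197 195 163 124 109 142 191 207 200 168 118]
0.078 [276.8 212.7] shank row 216.8 [164 163 160 159 160 174 198 200 180 141 120 151 196 206 187 144 120]
0.082 [275.2 212.9] shank row 218.9 [170 164 160 157 158 172 196 205 203 192 185 193 200 182 137 120 145]
mm/px 2.592953999567834
```

```bash
python3 - <<'E'
from h import *
c,s=np.cos(YAW),np.sin(YAW); Ri=np.array([[c,s],[-s,c]])
st=lambda p,z:(Ri@(onz("top",(p[0]/8+324-.5,p[1]/8+204-.5),z)-O)[:2]*1000).round(1)
print("tip?",st((205,120),.184),st((215,145),.184),st((222,165),.184)); print("plate top c",st((187,55),.194))
T=np.array([.47,-.25,.1776]); print("pred tip",Ri@(T+[.078*np.cos(.392),.078*np.sin(.392),0]-O)[:2]*1000)
im=cv2.imread("pics/p1.png").max(2); 
print(im[210:228,340:362])
E
python3 g.py -.110 0 .1718
```

```text
tip? [-38.8   1.6] [-47.4   1.6] [-54.2   1.9]
plate top c [-18.3   0.4]
pred tip [-39.77974543  -1.85667909]
[[102 104 108 113 121 125 127 129 130 130 125 120 114 108 101 112 132 149
  163 169 171 172]
 [102 112 120 126 130 132 130 130 126 117 108 101  99  99 111 134 157 170
  173 175 173 173]
 [103 122 130 131 129 124 120 118 111 100  92  89  93 106 128 154 169 175
  175 174 173 172]
 [ 98 119 128 125 116 109 104 102  99  96  94  93  99 113 137 163 173 174
  175 174 173 172]
 [ 90 104 111 107 100  94  98 102 107 109 107 103 104 116 139 164 173 173
  174 173 174 172]
 [ 87  91  93  91  94 103 110 116 119 119 113 107 107 119 142 167 174 174
  173 173 173 166]
 [ 84  85  89  94 103 113 120 121 115 111 111 111 111 124 149 169 175 174
  174 172 165 150]
 [ 83  84  89  99 106 112 110 107 104 106 117 127 126 135 155 169 174 174
  172 165 148 120]
 [ 84  85  89  96  99 102 103 101 108 117 124 134 141 158 170 169 174 172
  163 144 117  87]
 [ 90  89  91  95 102 112 123 121 124 124 123 131 150 177 186 175 172 162
  142 112  84  64]
 [113 118 120 123 124 135 143 136 132 126 118 126 145 170 186 181 162 140
  109  79  61  60]
 [156 175 178 168 155 161 164 145 135 126 116 121 132 152 174 172 141 106
   78  61  62  73]
 [193 207 208 200 191 191 183 153 138 128 116 116 127 140 153 146 110  75
   59  62  72  90]
 [211 213 214 213 212 210 196 164 141 131 120 114 120 123 123 109  80  60
   60  73  93 107]
 [211 214 215 216 216 215 206 183 158 145 131 117 112 103  90  74  62  64
   75  94 111 122]
 [198 213 216 216 216 215 213 205 189 175 156 137 107  83  65  57  63  77
   96 115 125 130]
 [178 209 216 216 216 216 215 214 210 202 186 160 108  68  58  63  79  98
  116 129 134 135]
 [173 208 216 216 216 215 215 215 213 208 194 160 100  62  63  81 101 119
  132 137 137 137]]
rot [-0.0025 -0.0024  0.0049] cm [ 0.66  0.06 -0.38] q [ 0.07  0.53  0.57  1.83 -0.37  0.88 -0.36] F [-1.1  1.2 -1. ] 33.3
```

Both the block grasp and this view suggest the robot frame is about 3 mm off the cameras in stand y. I'll aim at y=-2.7 mm and feel for the slot.

```bash
python3 g.py -.106 -.0027 .1718
```

```text
rot [-0.0025 -0.0024  0.0049] cm [ 1.13 -0.03 -0.38] q [ 0.07  0.53  0.57  1.83 -0.37  0.88 -0.36] F [-1.1  1.2 -1. ] 33.3
```

Request:
jog_arm(
  deltas="0.6 0 -0.2 0 0 0.005; 0.5 0 -0.2 0 0 0; 0 0 0 0 0 0; 0 0 0 0 0 0; 0 0 0 0 0 0",
)

```text
time_s: 33.92
tool_pos: [0.4812, -0.2473, 0.174]
ee_rot: [-0.0, 0.98, 0.198, 0.001]
wrist_force: [-0.1, -0.8, -1.1]
opening: 0.192
finger_force: 35.0
```

```bash
python3 g.py -.090 -.0027 .1718
```

```text
rot [-0.0004  0.0013  0.0004] cm [ 1.49  0.68 -0.22] q [ 0.07  0.55  0.57  1.81 -0.37  0.89 -0.36] F [-0.1 -0.8 -1.1] 33.925
```

Request:
jog_arm(
  deltas="0 0 -0.2 0 0 0; 0.4 0.18 0 0 0 0; 0.4 0.18 0 0 0 0; 0.4 0.17 0 0 0 0; 0.3 0.15 0 0 0 0",
)

```text
time_s: 34.55
tool_pos: [0.4968, -0.2403, 0.1717]
ee_rot: [-0.0, 0.98, 0.199, 0.001]
wrist_force: [-0.1, -0.4, -0.1]
opening: 0.19
finger_force: 35.0
```

```bash
python3 g.py -.075 -.0027 .1718
```

```text
rot [-0.0005  0.001  -0.0002] cm [1.32 0.56 0.01] q [ 0.05  0.57  0.56  1.78 -0.38  0.9  -0.39] F [-0.1 -0.4 -0.1] 34.55
```

The tip is inside the slot with no force. I'll carry on through the wheel web.

Request:
jog_arm(
  deltas="0.33 0.14 0 0 0 0; 0.33 0.14 0 0 0 0; 0.33 0.14 0 0 0 0; 0.33 0.14 0 0 0 0; 0 0 0 0 0 0",
)

```text
time_s: 35.17
tool_pos: [0.5099, -0.2347, 0.1717]
ee_rot: [-0.0, 0.98, 0.199, 0.001]
wrist_force: [-0.2, 0.3, 0.2]
opening: 0.191
finger_force: 35.0
```

```bash
python3 g.py -.057 -.0027 .1718; python3 -c "
from h import *
o=observe();print(o['ft_torque'])"
```

```text
rot [-0.0005  0.0012 -0.0003] cm [1.67 0.7  0.01] q [ 0.04  0.58  0.56  1.76 -0.38  0.91 -0.41] F [-0.2  0.3  0.2] 35.175
[-0.04657706 -0.02442339  0.02213908]
```

Still free. On through the rear plate to about 10 mm from home.

Request:
jog_arm(
  deltas="0.4 0.17 0 0 0 0; 0.4 0.17 0 0 0 0; 0.4 0.17 0 0 0 0; 0.4 0.17 0 0 0 0; 0 0 0 0 0 0",
)

```text
time_s: 35.8
tool_pos: [0.526, -0.2278, 0.1716]
ee_rot: [-0.0, 0.98, 0.199, 0.001]
wrist_force: [-0.4, -0.1, -1.3]
opening: 0.192
finger_force: 35.0
```

Request:
jog_arm(
  deltas="0.28 0.12 0 0 0 0; 0.28 0.12 0 0 0 0; 0.18 0.08 0 0 0 0; 0 0 0 0 0 0; 0 0 0 0 0 0",
)

```text
time_s: 36.42
tool_pos: [0.5329, -0.225, 0.1718]
ee_rot: [-0.0, 0.98, 0.198, 0.001]
wrist_force: [1.4, -0.4, -1.1]
opening: 0.19
finger_force: 35.0
```

```bash
python3 g.py -.047 -.0027 .1718
```

```text
rot [-0.0005  0.001   0.0004] cm [0.29 0.12 0.  ] q [ 0.02  0.61  0.56  1.71 -0.39  0.94 -0.44] F [ 1.4 -0.4 -1.1] 36.425
```

Request:
jog_arm(
  deltas="0.13 0.05 0 0 0 0; 0.09 0.04 0 0 0 0; 0.09 0.04 0 0 0 0; 0.07 0.03 0 0 0 0; 0 0 0 0 0 0",
)

```text
time_s: 37.05
tool_pos: [0.5356, -0.2238, 0.1717]
ee_rot: [-0.0, 0.98, 0.198, -0.0]
wrist_force: [-3.9, -1.0, 1.1]
opening: 0.192
finger_force: 35.0
```

Request:
jog_arm(
  deltas="0.09 0.04 0 0 0 0; 0.09 0.04 0 0 0 0; 0 0 -0.1 0 0 0; 0 0 -0.1 0 0 0; 0 0 0 0 0 0",
)

```text
time_s: 37.67
tool_pos: [0.5358, -0.2242, 0.1696]
ee_rot: [0.0, 0.98, 0.198, -0.002]
wrist_force: [-6.6, -2.2, 1.8]
opening: 0.191
finger_force: 35.0
```

Request:
jog_arm(
  deltas="0 0 0 0 0 0; 0 0 0 0 0 0; 0 0 0 0 0 0; 0 0 0 0 0 0; 0 0 0.3 0 0 0",
  grip=0,
)

```text
time_s: 38.3
tool_pos: [0.5386, -0.2223, 0.1727]
ee_rot: [-0.0, 0.98, 0.199, 0.001]
wrist_force: [0.4, -0.1, -0.0]
opening: 0.501
finger_force: 0.0
```

Request:
jog_arm(
  deltas="0 0 2 0 0 0; 0 0 4 0 0 0; -2 -1 4 0 0 0; -4 -2 2 0 0 0; -5 -2 0 0 0 0",
)

```text
time_s: 38.92
tool_pos: [0.4288, -0.274, 0.2948]
ee_rot: [0.002, 0.98, 0.199, 0.002]
wrist_force: [0.0, -0.6, 0.3]
opening: 0.497
finger_force: 0.0
```

```bash
python3 - <<'E'
from h import *
print(observe()["wrist_force"],observe()["opening"],observe()["tool_pos"])
for tag in("z1","z2"):
    im=snap("side",tag); g=im.max(2)
    lo=proj("side",S([-.071,0,.178]));sh=proj("side",S([-.023,0,.178])); print("pred handle end/shoulder",lo.round(1),sh.round(1))
    y0,x0=int(sh[1])-12,int(sh[0])-10; print(g[y0:y0+26,x0:x0+34:1]//10 if tag=="z2" else "")
E
```

```text
[ 0.01828935 -0.64933881  0.30113307] 0.49734080536780617 [ 0.42879108 -0.27395513  0.29475381]
pred handle end/shoulder [289.1 213.7] [270.5 216. ]

pred handle end/shoulder [289.1 213.7] [270.5 216. ]
[[11 11 11 12 12 10 10 12 14 16 16 16 15 15 15 15 15 15 14 15 15 15 16 15
  14 14 15 15 15 16 17 16 16 17]
 [10 10 11 11 11 11 13 16 17 17 16 17 17 17 17 17 17 16 16 16 16 16 16 16
  15 16 15 15 15 16 16 15 16 16]
 [13 13 13 15 17 17 17 17 16 16 16 16 16 16 16 16 16 16 16 16 16 16 16 16
  16 15 16 16 15 15 15 15 15 15]
 [18 17 18 20 22 22 21 20 17 16 16 16 16 16 16 16 16 16 16 16 15 16 16 16
  16 15 15 15 15 15 15 15 15 15]
 [23 23 22 23 23 23 23 22 20 17 16 16 16 16 16 16 16 16 16 16 15 15 15 15
  15 15 15 15 15 15 15 15 15 15]
 [23 23 23 23 23 22 23 23 22 20 17 16 16 16 16 16 16 16 16 16 16 16 16 16
  16 17 17 17 16 16 16 17 17 17]
 [22 23 23 22 22 22 22 23 23 21 17 16 17 17 17 17 17 17 17 17 17 17 18 18
  18 19 21 20 19 19 19 19 19 19]
 [19 22 23 22 22 22 22 22 23 21 16 16 19 20 20 20 20 20 20 20 20 19 20 20
  20 20 22 22 21 20 20 20 20 20]
 [16 21 23 22 22 22 22 23 23 21 15 14 17 
[... 1185 characters left out ...]
 15 17 15 13 11 12 15 19
  20 20 20 18 16 21 22 19 16 13]
 [12 12 11 10 10 11 12 12 12 12 12 12 12 12 11 11 12 15 15 14 14 12 13 17
  20 21 21 19 17 20 22 15 12 11]
 [12 12 12 10 10 12 14 13 13 12 13 14 13 14 14 13 11 11 12 13 13 13 12 12
  16 20 21 20 18 19 22 15 11 11]
 [12 12 12 10 10 13 16 16 16 15 17 18 17 18 18 17 13 11 11 10 11 12 13 11
  13 18 20 20 17 17 21 17 12 11]
 [12 12 12 10 10 12 16 19 19 19 19 20 19 19 19 19 17 15 13 12 10 10 11 11
  11 15 19 19 16 15 20 21 16 15]
 [12 12 12 12 12 12 15 19 20 19 19 19 19 19 19 19 20 19 16 14 12 10  9  9
   9 12 16 20 18 15 19 23 21 20]
 [12 12 12 13 13 11 14 18 19 18 18 18 18 18 19 19 20 20 19 16 15 12 10  9
   9 10 15 20 18 14 18 23 22 21]]
```

```bash
python3 -c "
from bench import *
print(sign_off())"
```

```text
the job is handed in; nothing more can be done
None
```

The job is handed in at about 39 s: the wheel was spun at about 2.7 rad/s (2.3 s a turn) and braked by the rim, needing three corrective rim drags before it rested 1–2° from the slot; the pin was laid down, re-gripped and pushed home against the plate; I did not re-image the tape, calculator or stopwatch at the end.

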